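Load the smear carrier into the slide imager

TASK

Load the slide carrier into the blood-smear imager: press its thumb rest down firmly against the sprung plate and, keeping it pressed, push the carrier forward under the two leaf springs until it is fully home against the stop in the head, then let go so that the springs hold it there. Use the fingertips only: do not lift the carrier out of its track, do not ram it against the ends of the springs, do not touch the glass slides, and leave the bottle, slide box and pen alone.

Things in the scene. Friction and masses are not known exactly. Their poses are not given: they have to be found in the camera images.
- imager: White blood-smear imager, fixed, 325 x 130 x 85 mm. Origin on the worktop, under the carrier's centre when that is fully home; x = loading direction (open deck to head), z up. Low deck from x = -180 mm, with two guide walls (inner faces y = +-46, tops z = 29 mm); the camera head, 85 mm high, covers x = +38 to +146 mm. The carrier slides along x between the walls.
- plate (a joint): Sprung plate under the carrier (x = -164 to +57 mm of the imager), m pressed down: 0 = up (its top at z = 28 mm), 0.006 = fully down (22 mm). Stays level wherever pressed; starts to move at 6 N, fully down at 15 N. With it up, the carrier's nose (top at z = 40) butts against the leaf spring ends; pressed 4 mm or more it can pass. Let off before the nose is under, it rises again.
- drag_spring: The two steel leaf spring tongues (one part, each 10 mm wide, at y = +-36 mm of the imager) that reach from under the head over the carrier's side rails. Origin at their clamped root, x = +55, z = 41 mm of the imager. They bear on a fully pressed carrier with about 5 N. Do not ram the carrier against their front ends.
- spring_knee (a point): Lowest point of the tongues, on the centre line, x = +4 mm of the imager; z = 33 mm when free, about 34 over a fully pressed carrier, about 36 when the released carrier is held at home.
- spring_lip (a point): Point on the imager's centre line below the upturned front ends of the two tongues: x = -6.5 mm, z = 36 mm of the imager; the carrier's nose enters here.
- stop (a point): Middle of the stop face inside the head: x = +61 mm, z = 30 mm of the imager; the carrier's nose touches it when home.
- carrier: Black slide carrier, 122 (x) x 88 (y) x 12 mm, 0.11 kg, loose, lying on the plate between the guide walls (1.7 mm play each side). Origin at the centre of its underside; +x = nose, towards the head, 61 mm ahead of the origin. Starts with its nose 6 to 36 mm short of the spring ends. Home: its origin over the imager's origin. Plate and springs are smooth (friction about 0.2).
- carrier_rest (a point): Centre of the thumb rest: the stepped-down ribbed tail of the carrier, 30 (x) x 88 mm, 46 mm behind the carrier's origin, its surface 8 mm above the carrier's underside. At its front, 15 mm ahead of this point, a 4 mm high step runs across the carrier against which fingertips can push.
- slides: The two glass slides, 76 x 26 mm, lying side by side in the carrier's pockets 21 mm behind to 56 mm ahead of the carrier's origin, 1.3 mm below its top. Not to be touched. Same frame as the carrier.
- oil_bottle: Small white oil bottle, 25 x 25 x 62 mm, upright on the worktop beside the deck on its right. Origin under its centre. Bystander. (Farther right a fixed microscope stands at about x = 0.47 to 0.85 m, y = -0.32 to -0.03 m, 0.54 m tall: go round it.)
- slide_box: Grey hinged slide box, 88 x 98 x 35 mm, on the worktop left of the imager. Origin under its centre. Bystander.
- pen_1: Blue pen, 145 mm long, lying on the worktop left of the deck. Origin under its centre. Bystander.

How it is judged (in metres and radians):
On the way, in this order (a step that is already met when the one before it is completed fails the run):
1. the carrier is pressed down on the sprung plate while its nose is still outside or just at the leaf springs (value of joint plate above 0.003 m and x of carrier in the frame of imager below -0.06 m).
2. still pressed, the carrier passes under the leaf springs (value of joint plate above 0.002 m and x of carrier in the frame of imager between -0.05 and -0.006 m).
At the end, for the whole second after the job is handed in: The carrier's nose is against the stop within 3 mm, the carrier lies level in its track, held down by the raised leaf springs, at rest and let go (x of carrier in the frame of imager between -0.003 and 0.003 m and angle between the x axis of carrier and the x axis of imager, either way round below 0.05 rad and angle between carrier's own z axis and vertical below 0.04 rad and z of carrier in the frame of imager between 0.02 and 0.0275 m and z of spring_knee in the frame of imager above 0.0345 m and linear speed of carrier below 0.01 m/s); the robot touches nothing.
It fails at once if the carrier is lifted off the plate (more than 8 mm above where it lay) (z of carrier in the frame of imager above 0.036 m).
It fails at once if the glass slides are touched by the robot (contact force between any of the arm, the fingers and slides above 0.5 N).
It fails at once if the bottle, the slide box or the pen is pushed away or upset (distance of any of oil_bottle, slide_box from where it was at the start of the episode above 0.02 m or angle between oil_bottle's own z axis and vertical above 0.3 rad or distance of pen_1 from where it was at the start of the episode above 0.03 m).
It fails at once if the carrier is rammed against the leaf springs (contact force between carrier and drag_spring above 40 N).
It also fails if it takes over 35 s, if anything falls off the work surface, if the arm or the gripper's body presses on something with over 40 N, if the wrist force passes 120 N, or if a joint passes its speed limit or range.

ROBOT

A 7-joint arm with a two-finger parallel gripper is mounted at the origin on a cart in front of the work surface, level with it; the furniture and walls round the work are solid. World frame = base frame: x ahead of the robot, y to its left, z up, the work surface at z = 0. Lengths are in mm, angles in rad, forces in N, time in s.
With the tool pointing down it reaches from about 375 to 925 mm from the base axis. Payload 3.1 kg.
Tool frame: the origin (TCP) lies at the very end of the fingers, on their centre line; the grasp point (between the pads) lies ctrl.grip_point_offset behind it (ctrl.grip_point_offset is the distance from the TCP to the grasp point, in mm); z points along the fingers, y is the direction in which the jaws open and shut (so a half turn about z gives the same grasp; the last joint's range is limited). The gripper opens to 85 mm and grips with 20 to 120 N. Pads are 22 mm wide; open, the fingers measure 114 mm over their backs; the gripper's body (76 mm by 85 mm) begins 54 mm behind the grasp point. The pads swing forward as they close: fully open they stand 13 mm farther back than shut.
Start: joints at [-1.396, 0.383, 0.044, 1.598, -0.018, 1.161, -0.05], TCP at [175.106, 625.972, 231.269] pointing down, gripper open.
Joint ranges: [-2.61, 2.61], [-0.41, 2.15], [-1.48, 1.57], [0, 2.5], [-1.57, 4.71], [0.05, 1.97], [-2.85, 2.85]. Speed limits (rad/s): [2.79, 2.79, 3.14, 3.14, 3.14, 3.14, 3.14].

INTERFACE

Orientations are given as a rotation vector (axis times angle).
In Python, from station import ctrl, snapshot, camera_info, close_job gives the robot as it stands.
- The arm moves only by the tool play_rows, never from a script. Its arguments are lists of equal length, an entry for each row: "hand": the finger opening in cm, from 0 to 8.54; "travel": the shift along the tool's x, y, z in cm, a list of three; "twist": the turn, a rotation vector about the tool's x, y, z in degrees, a list of three. In form: {"hand": [hand, ...], "travel": [[dx, dy, dz], ...], "twist": [[wx, wy, wz], ...]}. A call has 1 to 5 rows; each row shifts and turns the commanded pose from where the row before left it, along the tool's axes as they then stand; what a row does not reach is not made up. A row lasts 1/10 s, in which the tool goes at most 50 mm and 8.59 degrees, less where a joint would pass 70% of its speed; a pose out of reach is approached as far as the arm can. A call with a gripper value outside its range is refused whole. The fingers move at their own pace and stop on an object; the grip force is fixed at half the most. Time passes only in rows, so rows that do not move let the fingers close. It gives the time, the measured TCP pose, the force and the opening at its end, in the units of the state.
- ctrl.state(): the state, without advancing time (a new reading comes with each control period).
- snapshot(name): name is "scene" or "top"; returns the picture (384x512x3 uint8, red, green, blue); there is no depth.
- camera_info(name): a dict with "intrinsics" (3x3 intrinsics, pixels), "rvec" (rotation vector, rad) and "tvec" (3), from world to camera coordinates, as OpenCV has them. Camera axes: x right, y down, z forward; pixel columns grow to the right and rows downward; lengths in mm; the calibration is good to about 2 mm. A picture is of the moment at which its call begins. camera_info takes no time and is no camera call.
- close_job(): hands the job in, once; it reports no verdict.
The state is a dict: "time": time; "joint_positions": joint angles; "qvel": joint speeds; "joint_torque": joint torques, N m; "position": TCP position; "orientation": TCP orientation; "force": force on the tool from outside, world axes, zero at the start; "wrist_torque": the same for the moment, N m; "finger_gap": finger opening in mm.
Only numpy, scipy, OpenCV 4.12 (cv2) and the standard library are available. Lean on these libraries where they do the work, as an engineer would, in place of code of your own. Each camera call takes 0.05 s, during which the arm holds its last target.

## Working session

There is one attempt and no reset: what is moved stays moved. The work goes in short steps, Python scripts to look and compute and a tool call to move; the robot and the scene stay as the last step left them, time stands still between calls to the robot, and variables do not carry over. Pictures are saved under pics/ and viewed, and the job is handed in when it is done.

Besides the shell and the picture viewer there is one more tool, called by a JSON object that holds its "fn" and its "kwargs", one argument or row to a line. play_rows: Moves the arm, as the interface text tells. Its arguments: {"type":"object","properties":{"hand":{"type":"array"},"travel":{"type":"array"},"twist":{"type":"array"}},"required":["hand","travel","twist"]}

```bash
ls; mkdir -p pics; python3 - <<'E'
from station import ctrl, snapshot, camera_info
import cv2, numpy as np
print(ctrl.state()); print(ctrl.grip_point_offset)
for n in("scene","top"):
    im=snapshot(n); cv2.imwrite(f"pics/{n}0.png",im[:,:,::-1]); ci=camera_info(n); print(n,ci)
    R=cv2.Rodrigues(np.array(ci["rvec"],float))[0]; print(-R.T@np.array(ci["tvec"]).ravel())
E
```

```text
pics
{'time': 0.0, 'joint_positions': array([-1.39579285,  0.38385228,  0.04385895,  1.59960428, -0.017943  ,
        1.16121011, -0.04989787]), 'qvel': array([-0.00030312, -0.00105743,  0.00022922, -0.00137091,  0.0007093 ,
       -0.00132051, -0.00096488]), 'joint_torque': array([ 2.19829285e-04, -4.33462250e+01,  1.02429058e+00, -2.49506164e+01,
        1.06686627e-02,  1.13743867e-02,  4.22746893e-06]), 'position': array([174.88144921, 625.03297471, 229.86235353]), 'orientation': array([-0.42709285, -3.11217034,  0.00419277]), 'force': array([-0.03501164, -0.66784195,  0.2840979 ]), 'wrist_torque': array([-0.01027124, -0.00500768, -0.01546368]), 'finger_gap': 85.4777198580293}
18.700000000000003
scene {'intrinsics': array([[486.85846189,   0.        , 253.12915455],
       [  0.        , 486.85846189, 190.30865869],
       [  0.        ,   0.        ,   1.        ]]), 'rvec': array([ 2.25326695, -1.04621591,  0.39906596]), 'tvec': array([-211.14795627,  483.42032744,  622.34476973])}
[ 104.92893156 -173.36321626  790.27008004]
top {'intrinsics': array([[430.43999609,   0.        , 259.5430517 ],
       [  0.        , 430.43999609, 199.62989948],
       [  0.        ,   0.        ,   1.        ]]), 'rvec': array([ 2.13057608, -2.11188653,  0.19401353]), 'tvec': array([192.8440814 , 576.9723584 , 877.11247755])}
[402.05934336 192.86919692 969.82575634]
```

View pics/scene0.png

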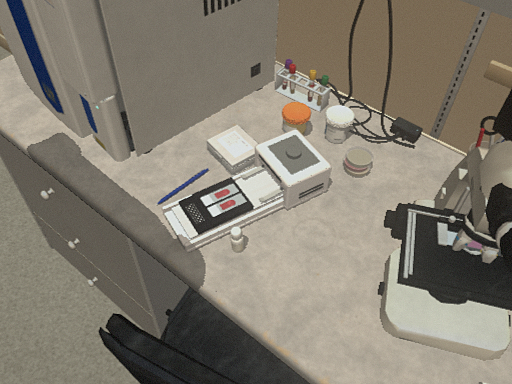

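View pics/top0.png

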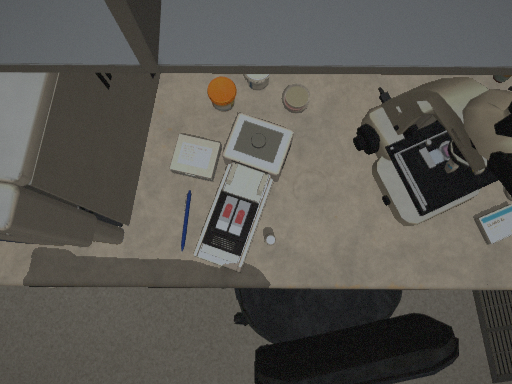

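```bash
cat > h.py <<'E'
import cv2, numpy as np
from station import ctrl, snapshot, camera_info
def cam(n):
    c=camera_info(n); R=cv2.Rodrigues(np.array(c["rvec"],float))[0]; return c["intrinsics"],R,np.array(c["tvec"],float).ravel()
def proj(n,P):
    K,R,t=cam(n); p=(np.atleast_2d(P)@R.T+t)@K.T; return p[:,:2]/p[:,2:]
def ray(n,uv,z):
    K,R,t=cam(n); uv=np.atleast_2d(uv).astype(float); C=-R.T@t
    d=np.c_[uv,np.ones(len(uv))]@np.linalg.inv(K).T@R
    return C+d*((z-C[2])/d[:,2])[:,None]
def zoom(n,src,x,y,w,h,s,out):
    im=cv2.imread(src)[y:y+h,x:x+w]; cv2.imwrite(out,cv2.resize(im,None,fx=s,fy=s,interpolation=cv2.INTER_CUBIC))
E
python3 - <<'E'
from h import *
for n in("scene","top"):
    print(n,proj(n,[[174,625,230],[0,0,0],[500,0,0],[500,200,0]]).round(1))
zoom("scene","pics/scene0.png",150,120,190,130,4,"pics/scene0z.png")
zoom("top","pics/top0.png",165,105,130,175,3.4,"pics/top0z.png")
E
```

```text
scene [[-103.3  142.8]
 [  87.9  568.5]
 [ 314.2  297.8]
 [ 230.7  237.9]]
top [[-10.8 424. ]
 [354.2 482.8]
 [347.1 237.7]
 [258.4 236.9]]
```

View pics/scene0z.png

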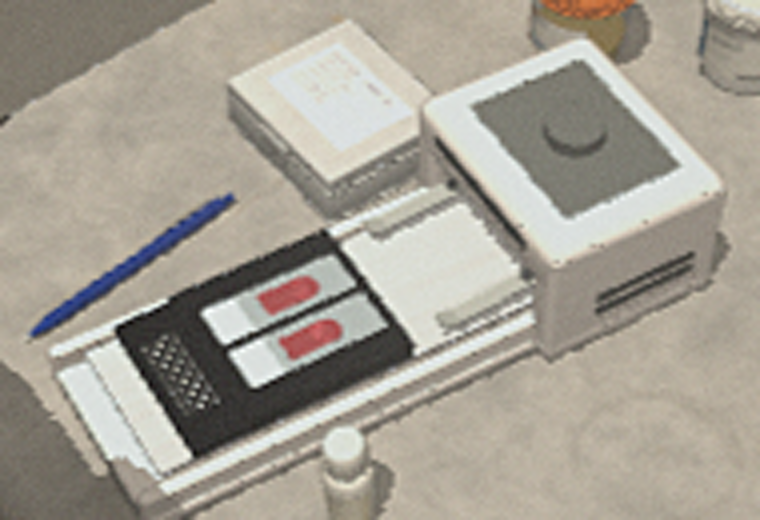

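View pics/top0z.png

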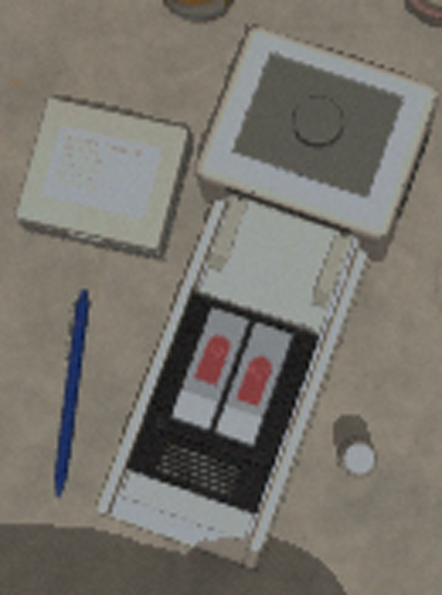

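```bash
python3 - <<'E'
from h import *
for n,(x,y,w,h) in {"scene":(150,120,190,130),"top":(180,160,100,110)}.items():
    im=cv2.imread(f"pics/{n}0.png"); g=im.max(2); print(n, np.percentile(g[y:y+h,x:x+w],[2,5,10,20,50]))
    m=np.zeros_like(g); m[y:y+h,x:x+w]=(g[y:y+h,x:x+w]<62)*255
    cs,_=cv2.findContours(m,cv2.RETR_EXTERNAL,cv2.CHAIN_APPROX_NONE)
    c=max(cs,key=cv2.contourArea); hull=cv2.convexHull(c)
    q=cv2.approxPolyDP(hull,6,True)[:,0]
    print(cv2.contourArea(hull),q.tolist()); P=ray(n,q,40); print(P.round(1).tolist()); print(ray(n,q,36).round(1).tolist())
    b=cv2.minAreaRect(ray(n,hull[:,0],39)[:,:2].astype(np.float32)); print("rect",b)
    # head top (outer white) corners by hand below
E
```

```text
scene [ 53.  64. 113. 127. 178.]
2261.0 [[231, 178], [252, 208], [198, 233], [179, 202]]
[[591.6, 279.4, 40.0], [559.7, 196.3, 40.0], [448.5, 235.1, 40.0], [477.8, 315.2, 40.0]]
[[594.2, 281.8, 36.0], [562.1, 198.3, 36.0], [450.4, 237.2, 36.0], [479.8, 317.8, 36.0]]
rect ((520.9804077148438, 257.57757568359375), (92.51078796386719, 122.30614471435547), 71.03402709960938)
top [ 30.  33.  44.  90. 131.]
2238.0 [[221, 191], [258, 204], [240, 255], [202, 242]]
[[596.7, 283.3, 40.0], [568.2, 201.3, 40.0], [456.7, 238.8, 40.0], [483.8, 321.4, 40.0]]
[[597.5, 283.7, 36.0], [568.9, 201.3, 36.0], [456.9, 239.0, 36.0], [484.2, 322.0, 36.0]]
rect ((526.9701538085938, 261.52178955078125), (88.45421600341797, 122.3312759399414), 71.17719268798828)
```

```bash
cat >> h.py <<'E'
def tri(us,ut):
    A=[];
    Ps=[]
    for n in("scene","top"):
        K,R,t=cam(n); Ps.append(K@np.c_[R,t])
    X=cv2.triangulatePoints(Ps[0],Ps[1],np.array(us,float).T.reshape(2,-1),np.array(ut,float).T.reshape(2,-1)); return (X[:3]/X[3]).T
E
python3 - <<'E'
from h import *
# carrier corners order NL, NR, TR, TL
s=np.array([[231,178],[252,208],[198,233],[179,202]]);t=np.array([[221,191],[258,204],[240,255],[202,242]])
print(tri(s,t).round(1))
# head top, hand-read from zooms (scene/4+ (150,120)), top/3.4+(165,105): back-left, back-right, front-right, front-left
s=np.array([[572,38],[724,190],[548,262],[424,100]])/4+[150,120]-.4
t=np.array([[250,27],[437,88],[385,243],[198,172]])/3.4+[165,105]-.4
X=tri(s,t);print(X.round(1)); print(np.linalg.norm(np.roll(X,-1,0)-X,axis=1).round(1))
for n,q in(("scene",s),("top",t)):
    P=ray(n,q,85); print(n,P.round(1).tolist(), P.mean(0).round(1), np.linalg.norm(np.roll(P,-1,0)-P,axis=1).round(1))
E
```

```text
[[598.  284.6  30.8]
 [569.4 202.6  25.7]
 [455.7 240.9  27.3]
 [484.6 323.5  26.9]]
[[763.  249.4  74.9]
 [725.6 127.   70.9]
 [620.3 160.1  82.7]
 [666.6 277.2  81.3]]
[128.1 111.  125.9 100.5]
scene [[750.9, 245.0, 85.0], [712.1, 121.9, 85.0], [618.0, 159.5, 85.0], [663.9, 274.7, 85.0]] [686.2 200.3  85. ] [129.2 101.3 124.   92. ]
top [[761.9, 246.1, 85.0], [721.9, 126.7, 85.0], [620.5, 159.6, 85.0], [665.4, 277.0, 85.0]] [692.4 202.3  85. ] [126.  106.6 125.7 101.4]
```

```bash
cat >> h.py <<'E'
U=np.array([np.cos(np.radians(-18.8)),np.sin(np.radians(-18.8)),0]); V=np.array([-U[1],U[0],0])
def rel(target):
    s=ctrl.state(); R=cv2.Rodrigues(s["orientation"])[0]
    d=R.T@(np.array(target,float)-s["position"])/10
    Rt=np.c_[-U,V,[0,0,-1]]
    w=np.degrees(cv2.Rodrigues(R.T@Rt)[0].ravel())
    print("t",round(s["time"],2),"pos",s["position"].round(1),"F",s["force"].round(1),"tau",s["wrist_torque"].round(2),"gap",round(s["finger_gap"],1))
    print("tool-delta cm",d.round(2),"twist deg",w.round(2))
E
python3 - <<'E'
from h import *
print("analyzer front pts",ray("top",[[120,240],[130,225],[60,250]],0).round(0))
rel(np.array([525,260,150])-46*U)
E
```

```text
analyzer front pts [[490. 512.   0.]
 [524. 492.   0.]
 [467. 646.   0.]]
t 0.1 pos [174.9 625.1 230. ] F [ 0.3 -0.3 -0.1] tau [-0.05 -0.   -0.02] gap 85.2
tool-delta cm [-38.96 -25.46   8.07] twist deg [-0.14  0.01  3.17]
```

{"fn": "play_rows", "kwargs": {
  "hand": [4, 4, 4, 4, 4],
  "travel": [
    [-2, -3, 0],
    [-3, -4, 0],
    [-3, -4, 0],
    [-3, -4, 0],
    [-3, -3, 0]
  ],
  "twist": [
    [0, 0, 0.6],
    [0, 0, 0.6],
    [0, 0, 0.6],
    [0, 0, 0.6],
    [0, 0, 0.6]
  ]
}}

```text
time: 0.6
position: [257.1, 409.6, 230.5]
orientation: [-0.51, -3.099, 0.003]
force: [1.1, 0.5, 0.9]
finger_gap: 39.7
```

{"fn": "play_rows", "kwargs": {
  "hand": [4, 4, 4, 4, 4],
  "travel": [
    [-4, -1.5, 0],
    [-4, -1.5, 0],
    [-4, -1, 0],
    [-3, -1, 0],
    [-2, 0, 0]
  ],
  "twist": [
    [0, 0, 0],
    [0, 0, 0],
    [0, 0, 0],
    [0, 0, 0],
    [0, 0, 0]
  ]
}}

```text
time: 1.1
position: [404.1, 307.7, 230.9]
orientation: [-0.516, -3.099, 0.002]
force: [-0.4, -0.2, -0.8]
finger_gap: 39.9
```

```bash
python3 - <<'E'
from h import *
rel(np.array([525,260,150])-46*U)
E
```

```text
t 1.1 pos [404.1 307.7 230.9] F [-0.4 -0.2 -0.8] tau [0.02 0.03 0.03] gap 39.9
tool-delta cm [-8.39 -0.59  8.09] twist deg [-0.09  0.01 -0.12]
```

{"fn": "play_rows", "kwargs": {
  "hand": [4, 4, 4, 4, 4],
  "travel": [
    [-3, -0.2, 3],
    [-3, -0.2, 4],
    [-2, -0.2, 4],
    [0, 0, 3],
    [0, 0, 2]
  ],
  "twist": [
    [0, 0, 0],
    [0, 0, 0],
    [0, 0, 0],
    [0, 0, 0],
    [0, 0, 0]
  ]
}}

```text
time: 1.6
position: [474.8, 277.8, 68.1]
orientation: [-0.511, -3.097, 0.006]
force: [0.4, -0.5, -0.3]
finger_gap: 39.8
```

```bash
python3 - <<'E'
from h import *
rel(np.array([525,260,36])-46*U)
for n in("scene","top"):
    im=snapshot(n); cv2.imwrite(f"pics/{n}1.png",im[:,:,::-1])
zoom("scene","pics/scene1.png",150,120,190,130,4,"pics/scene1z.png")
zoom("top","pics/top1.png",165,105,130,175,3.4,"pics/top1z.png")
p=ctrl.state()["position"]
print(proj("scene",p),(proj("scene",p)-[150,120])*4,proj("top",p),(proj("top",p)-[165,105])*3.4)
E
```

```text
t 1.6 pos [474.8 277.8  68.1] F [ 0.4 -0.5 -0.3] tau [ 0.01  0.01 -0.02] gap 39.8
tool-delta cm [-0.73 -0.06  3.21] twist deg [-0.26 -0.13  0.05]
[[189.59014301 204.52729798]] [[158.36057206 338.10919192]] [[220.87654881 246.28128808]] [[189.98026594 480.35637946]]
```

View pics/scene1z.png

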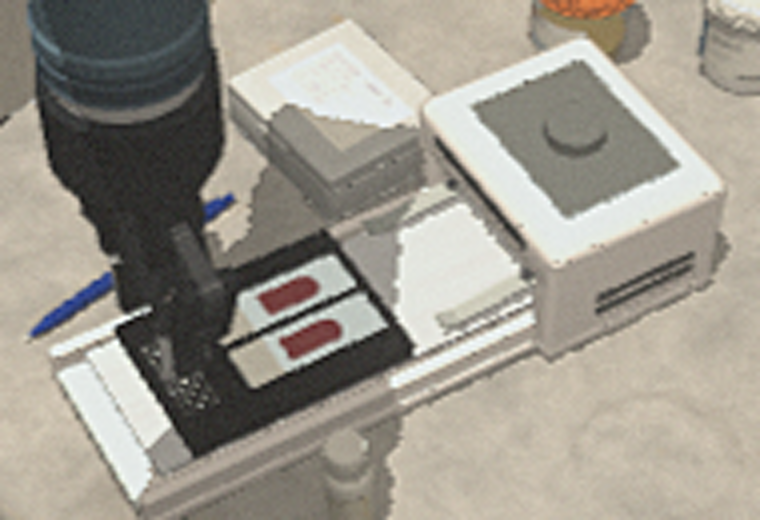

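View pics/top1z.png

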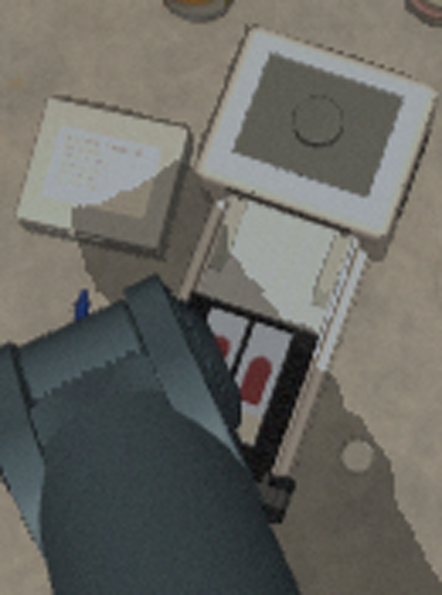

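```bash
python3 - <<'E'
from h import *
r=ray("scene",np.array([[180,372]])/4+[150,120]-.4,36)[0]; print(r)
t=ray("top",np.array([[200,473]])/3.4+[165,105]-.4,36)[0]; print(t)
c=np.array([525,260,36])-46*U; print(c)
for a in(r,t): print((a-c)@U,(a-c)@V)
E
```

```text
[480.86884381 275.91756924  36.        ]
[480.87080943 275.38868978  36.        ]
[481.45413403 274.82422198  36.        ]
-0.9064128721728567 0.846397412985875
-0.7341124136643592 0.34636751603158367
```

{"fn": "play_rows", "kwargs": {
  "hand": [4, 4, 4, 4, 4],
  "travel": [
    [-0.7, 0, 1],
    [0, 0, 0.9],
    [0, 0, 0.7],
    [0, 0, 0.2],
    [0, 0, 0]
  ],
  "twist": [
    [0.3, 0, 0],
    [0, 0.1, 0],
    [0, 0, 0],
    [0, 0, 0],
    [0, 0, 0]
  ]
}}

```text
time: 2.2
position: [482.3, 277.8, 43.2]
orientation: [-0.508, -3.097, 0.008]
force: [0.6, 0.3, 0.4]
finger_gap: 39.8
```

{"fn": "play_rows", "kwargs": {
  "hand": [4, 4, 4, 4, 4],
  "travel": [
    [0, 0, 0.1],
    [0, 0, 0.1],
    [0, 0, 0.1],
    [0, 0, 0],
    [0, 0, 0]
  ],
  "twist": [
    [0, 0, 0],
    [0, 0, 0],
    [0, 0, 0],
    [0, 0, 0],
    [0, 0, 0]
  ]
}}

```text
time: 2.7
position: [482.5, 277.8, 40.3]
orientation: [-0.508, -3.098, 0.008]
force: [0.1, -0.5, -0.0]
finger_gap: 39.6
```

{"fn": "play_rows", "kwargs": {
  "hand": [4, 4, 4, 4, 4],
  "travel": [
    [0, -0.2, 0.1],
    [0, 0, 0.1],
    [0, 0, 0.1],
    [0, 0, 0.1],
    [0, 0, 0]
  ],
  "twist": [
    [0, 0, 0],
    [0, 0, 0],
    [0, 0, 0],
    [0, 0, 0],
    [0, 0, 0]
  ]
}}

```text
time: 3.2
position: [481.7, 275.8, 36.1]
orientation: [-0.508, -3.097, 0.008]
force: [0.4, -0.1, -0.8]
finger_gap: 40.0
```

{"fn": "play_rows", "kwargs": {
  "hand": [4, 4, 4, 4, 4],
  "travel": [
    [0, 0, 0.1],
    [0, 0, 0.1],
    [0, 0, 0.1],
    [0, 0, 0],
    [0, 0, 0]
  ],
  "twist": [
    [0, 0, 0],
    [0, 0, 0],
    [0, 0, 0],
    [0, 0, 0],
    [0, 0, 0]
  ]
}}

```text
time: 3.7
position: [482.0, 276.0, 33.7]
orientation: [-0.508, -3.098, 0.007]
force: [-1.2, -0.5, 4.8]
finger_gap: 40.0
```

{"fn": "play_rows", "kwargs": {
  "hand": [4, 4, 4, 4, 4],
  "travel": [
    [0, 0, 0.1],
    [0, 0, 0.1],
    [0, 0, 0.1],
    [0, 0, 0],
    [0, 0, 0]
  ],
  "twist": [
    [0, 0, 0],
    [0, 0, 0],
    [0, 0, 0],
    [0, 0, 0],
    [0, 0, 0]
  ]
}}

```text
time: 4.2
position: [482.0, 276.0, 31.2]
orientation: [-0.508, -3.097, 0.007]
force: [-2.2, -2.2, 7.3]
finger_gap: 40.0
```

{"fn": "play_rows", "kwargs": {
  "hand": [4, 4, 4, 4, 4],
  "travel": [
    [0, 0, 0.1],
    [0, 0, 0.1],
    [0, 0, 0.1],
    [0, 0, 0],
    [0, 0, 0]
  ],
  "twist": [
    [0, 0, 0],
    [0, 0, 0],
    [0, 0, 0],
    [0, 0, 0],
    [0, 0, 0]
  ]
}}

```text
time: 4.7
position: [482.0, 276.1, 28.7]
orientation: [-0.508, -3.097, 0.007]
force: [-3.6, -1.4, 11.4]
finger_gap: 39.8
```

{"fn": "play_rows", "kwargs": {
  "hand": [4, 4, 4, 4],
  "travel": [
    [0, 0, 0.1],
    [0, 0, 0.1],
    [0, 0, 0],
    [0, 0, 0]
  ],
  "twist": [
    [0, 0, 0],
    [0, 0, 0],
    [0, 0, 0],
    [0, 0, 0]
  ]
}}

```text
time: 5.1
position: [482.0, 276.2, 28.3]
orientation: [-0.508, -3.096, 0.006]
force: [-6.7, -3.5, 21.2]
finger_gap: 39.9
```

{"fn": "play_rows", "kwargs": {
  "hand": [4, 4, 4, 4],
  "travel": [
    [0, 0, 0.05],
    [0, 0, 0.05],
    [0, 0, 0],
    [0, 0, 0]
  ],
  "twist": [
    [0, 0, 0],
    [0, 0, 0],
    [0, 0, 0],
    [0, 0, 0]
  ]
}}

```text
time: 5.5
position: [482.1, 276.2, 28.1]
orientation: [-0.508, -3.096, 0.006]
force: [-8.4, -4.5, 27.7]
finger_gap: 40.1
```

{"fn": "play_rows", "kwargs": {
  "hand": [4, 4, 4, 4, 4],
  "travel": [
    [-0.2, 0, 0],
    [-0.2, 0, 0],
    [-0.2, 0, 0],
    [-0.2, 0, 0],
    [0, 0, 0]
  ],
  "twist": [
    [0, 0, 0],
    [0, 0, 0],
    [0, 0, 0],
    [0, 0, 0],
    [0, 0, 0]
  ]
}}

```text
time: 6.0
position: [486.4, 276.5, 28.1]
orientation: [-0.503, -3.091, 0.004]
force: [-12.7, -2.1, 31.0]
finger_gap: 39.9
```

```bash
python3 - <<'E'
from h import *
rel(np.array([525,260,28])-46*U)
for n in("scene",):
    im=snapshot(n); cv2.imwrite(f"pics/{n}2.png",im[:,:,::-1])
zoom("scene","pics/scene2.png",150,120,190,130,4,"pics/scene2z.png")
E
```

```text
t 6.0 pos [486.4 276.5  28.1] F [-12.7  -2.1  31. ] tau [-0.01  2.91  0.14] gap 39.9
tool-delta cm [ 0.42 -0.32  0.02] twist deg [-0.23 -0.56  0.3 ]
```

View pics/scene2z.png

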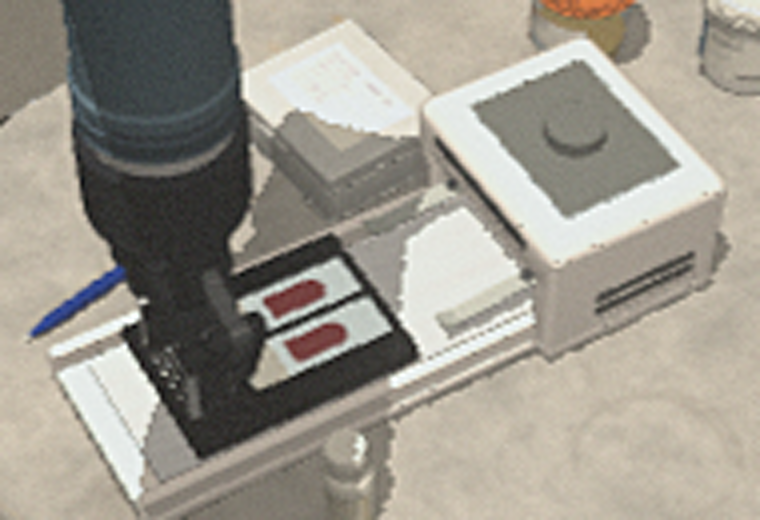

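{"fn": "play_rows", "kwargs": {
  "hand": [4, 4, 4, 4, 4],
  "travel": [
    [-0.2, 0, -0.05],
    [-0.2, 0, 0],
    [-0.2, 0, 0],
    [-0.2, 0, 0],
    [0, 0, 0]
  ],
  "twist": [
    [0, 0, 0],
    [0, 0, 0],
    [0, 0, 0],
    [0, 0, 0],
    [0, 0, 0]
  ]
}}

```text
time: 6.55
position: [493.0, 274.2, 28.2]
orientation: [-0.502, -3.089, 0.004]
force: [-14.5, -1.4, 28.5]
finger_gap: 40.1
```

```bash
python3 - <<'E'
from h import *
rel(np.array([525,260,28])-46*U)
E
```

```text
t 6.55 pos [493.  274.2  28.2] F [-14.5  -1.4  28.5] tau [0.12 3.06 0.25] gap 40.1
tool-delta cm [ 1.12 -0.31  0.03] twist deg [-0.27 -0.64  0.35]
```

{"fn": "play_rows", "kwargs": {
  "hand": [4, 4, 4, 4],
  "travel": [
    [-0.2, -0.1, 0],
    [-0.2, -0.05, 0],
    [-0.2, 0, 0],
    [0, 0, 0]
  ],
  "twist": [
    [0, 0, 0],
    [0, 0, 0],
    [0, 0, 0],
    [0, 0, 0]
  ]
}}

```text
time: 6.95
position: [499.7, 271.8, 28.3]
orientation: [-0.502, -3.092, 0.001]
force: [-11.9, 0.0, 24.8]
finger_gap: 40.0
```

```bash
python3 - <<'E'
from h import *
rel(np.array([525,260,28])-46*U)
for n in("scene",):
    im=snapshot(n); cv2.imwrite(f"pics/{n}3.png",im[:,:,::-1])
zoom("scene","pics/scene3.png",150,120,190,130,4,"pics/scene3z.png")
E
```

```text
t 6.95 pos [499.7 271.8  28.3] F [-11.9   0.   24.8] tau [0.41 2.52 0.15] gap 40.0
tool-delta cm [ 1.82 -0.29  0.04] twist deg [-0.12 -0.49  0.34]
```

View pics/scene3z.png

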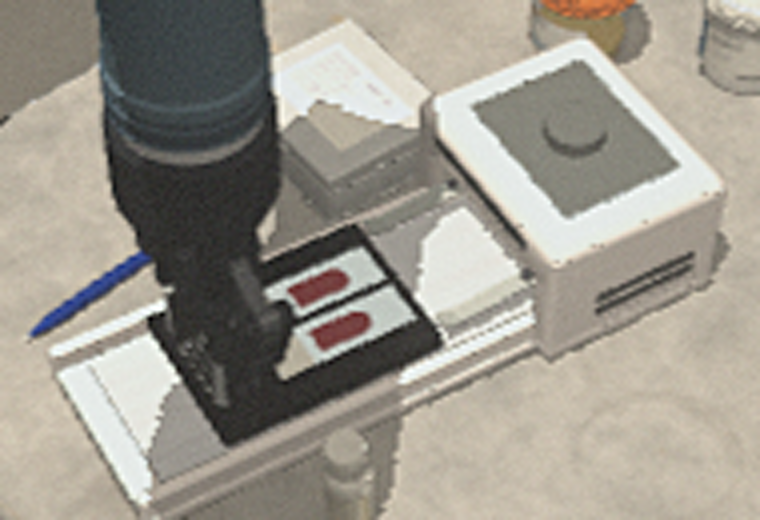

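{"fn": "play_rows", "kwargs": {
  "hand": [4, 4, 4, 4],
  "travel": [
    [-0.2, -0.05, 0],
    [-0.2, 0, 0],
    [-0.2, 0, 0],
    [0, 0, 0]
  ],
  "twist": [
    [0, 0, 0],
    [0, 0, 0],
    [0, 0, 0],
    [0, 0, 0]
  ]
}}

```text
time: 7.4
position: [505.7, 269.7, 28.3]
orientation: [-0.503, -3.093, 0.0]
force: [-11.2, 0.2, 24.5]
finger_gap: 39.6
```

{"fn": "play_rows", "kwargs": {
  "hand": [4, 4, 4, 4],
  "travel": [
    [-0.2, 0, 0],
    [-0.2, 0, 0],
    [-0.2, 0, 0],
    [0, 0, 0]
  ],
  "twist": [
    [0, 0, 0],
    [0, 0, 0],
    [0, 0, 0],
    [0, 0, 0]
  ]
}}

```text
time: 7.8
position: [509.6, 268.4, 28.3]
orientation: [-0.501, -3.09, 0.001]
force: [-13.2, 2.3, 26.4]
finger_gap: 39.9
```

{"fn": "play_rows", "kwargs": {
  "hand": [4, 4, 4, 4],
  "travel": [
    [-0.2, 0, 0],
    [-0.2, 0, 0],
    [-0.2, 0, 0],
    [0, 0, 0]
  ],
  "twist": [
    [0, 0, 0],
    [0, 0, 0],
    [0, 0, 0],
    [0, 0, 0]
  ]
}}

```text
time: 8.2
position: [510.1, 268.2, 28.2]
orientation: [-0.496, -3.08, 0.003]
force: [-21.4, 3.5, 35.1]
finger_gap: 39.7
```

```bash
python3 - <<'E'
from h import *
rel(np.array([525,260,28])-46*U)
for n in("scene","top"):
    im=snapshot(n); cv2.imwrite(f"pics/{n}4.png",im[:,:,::-1])
zoom("scene","pics/scene4.png",180,140,120,90,6,"pics/scene4z.png")
zoom("top","pics/top4.png",195,135,90,120,4.9,"pics/top4z.png")
E
```

```text
t 8.2 pos [510.1 268.2  28.2] F [-21.4   3.5  35.1] tau [0.86 4.82 0.17] gap 39.7
tool-delta cm [ 2.93 -0.27  0.08] twist deg [-0.3  -1.2   0.51]
```

View pics/scene4z.png

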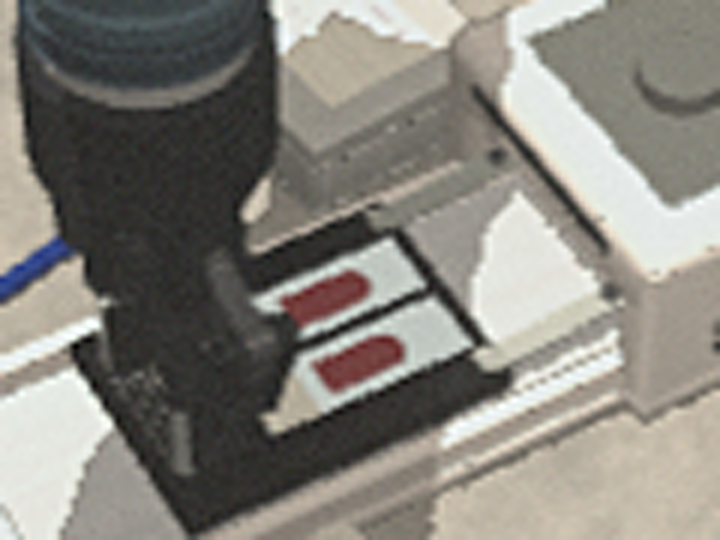

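View pics/top4z.png

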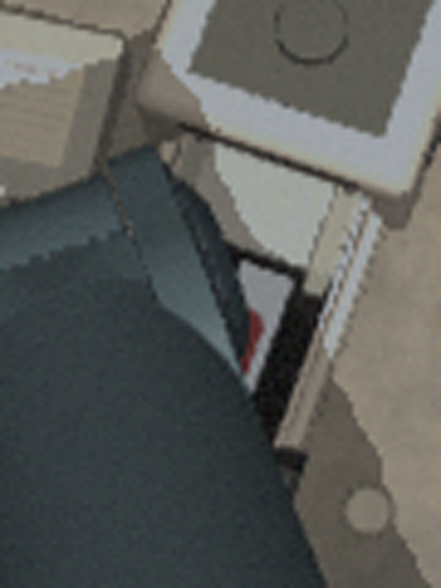

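```bash
python3 - <<'E'
from h import *
def f(n,p,z,l):
    P=ray(n,p,z); print(l,P.round(1).tolist())
    for a in P: print("   u,v rel imager-est", round((a-[602.5,231,0])@U,1), round((a-[602.5,231,0])@V,1))
# scene est imager origin
f("scene",np.array([[508,380],[190,533],[68,347]])/6+[180,140]-.4,34,"now NR,TR,TL")
f("scene",np.array([[252,208],[198,233],[179,202],[231,178]]),40,"start NR TR TL NL")
f("scene",np.array([[478,360],[368,215],[612,292],[498,155]])/6+[180,140]-.4,37,"spring tips R,L roots R,L")
f("top",np.array([[320,295]])/4.9+[195,135]-.4,34,"top NR now-ish")
f("top",np.array([[300,290]])/4.9+[195,135]-.4,37,"top tip R")
E
```

```text
now NR,TR,TL [[589.0, 189.0, 34.0], [475.2, 226.5, 34.0], [504.5, 309.4, 34.0]]
   u,v rel imager-est 0.7 -44.2
   u,v rel imager-est -119.0 -45.2
   u,v rel imager-est -118.1 42.6
start NR TR TL NL [[559.7, 196.3, 40.0], [448.5, 235.1, 40.0], [477.8, 315.2, 40.0], [591.6, 279.4, 40.0]]
   u,v rel imager-est -29.3 -46.6
   u,v rel imager-est -147.0 -45.8
   u,v rel imager-est -145.2 39.5
   u,v rel imager-est -25.9 42.3
spring tips R,L roots R,L [[587.2, 200.4, 37.0], [612.2, 270.3, 37.0], [639.5, 184.8, 37.0], [663.5, 254.1, 37.0]]
   u,v rel imager-est -4.7 -33.9
   u,v rel imager-est -3.4 40.4
   u,v rel imager-est 50.0 -31.8
   u,v rel imager-est 50.3 41.5
top NR now-ish [[590.0, 197.3, 34.0]]
   u,v rel imager-est -1.0 -35.9
top tip R [[591.6, 206.4, 37.0]]
   u,v rel imager-est -2.3 -26.8
```

{"fn": "play_rows", "kwargs": {
  "hand": [4, 4, 4],
  "travel": [
    [0, 0, -0.1],
    [0, 0, -0.05],
    [0, 0, 0]
  ],
  "twist": [
    [0, 0, 0],
    [0, 0, 0],
    [0, 0, 0]
  ]
}}

```text
time: 8.6
position: [510.2, 268.1, 28.3]
orientation: [-0.495, -3.082, 0.003]
force: [-19.4, 3.8, 27.2]
finger_gap: 39.9
```

{"fn": "play_rows", "kwargs": {
  "hand": [4, 4, 4],
  "travel": [
    [-0.15, 0, 0],
    [-0.15, 0, 0],
    [0, 0, 0]
  ],
  "twist": [
    [0, 0, 0],
    [0, 0, 0],
    [0, 0, 0]
  ]
}}

```text
time: 8.9
position: [510.4, 268.1, 28.3]
orientation: [-0.492, -3.077, 0.004]
force: [-23.4, 3.6, 31.0]
finger_gap: 40.1
```

```bash
python3 - <<'E'
from h import *
O=np.array([602.5,231,0])
for p in [(183,470),(190,533),(68,347),(110,330),(215,455),(265,395)]:
    a=ray("scene",np.array([p])/6+[180,140]-.4,30)[0]; print(p,round((a-O)@U,1),round((a-O)@V,1))
s=ctrl.state(); a=s["position"]; print("tcp",(a-O)@U,(a-O)@V, proj("scene",a), (proj("scene",a)-[180,140]+.4)*6)
im=snapshot("scene"); cv2.imwrite("pics/scene5.png",im[:,:,::-1])
m=im[170:235,185:255]; m=np.clip((m.astype(float)/90)**0.6*255,0,255).astype(np.uint8)
cv2.imwrite("pics/scene5z.png",cv2.resize(m[:,:,::-1],None,fx=9,fy=9,interpolation=cv2.INTER_CUBIC))
E
```

```text
(183, 470) -108.0 -19.4
(190, 533) -117.8 -42.6
(68, 347) -116.9 45.7
(110, 330) -101.4 45.2
(215, 455) -96.2 -19.3
(265, 395) -70.1 -5.8
tcp -99.10897664482897 5.407990428188079 [[208.21704346 208.00715022]] [[171.70226076 410.44290134]]
```

View pics/scene5z.png

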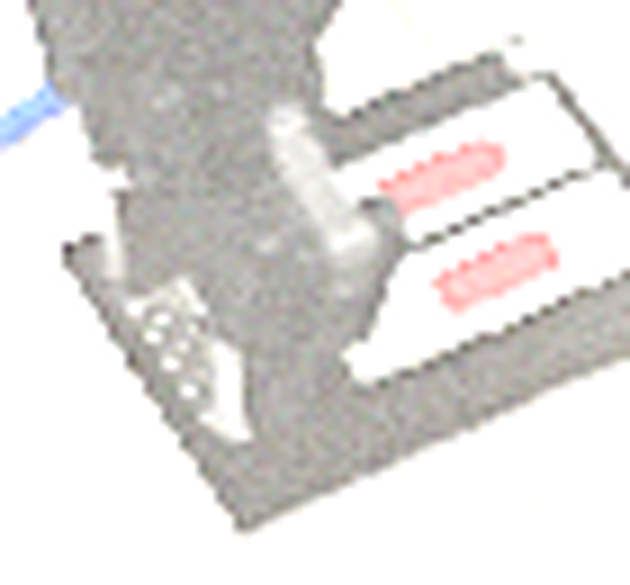

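{"fn": "play_rows", "kwargs": {
  "hand": [4, 4, 4],
  "travel": [
    [-0.15, 0, -0.05],
    [-0.1, 0, 0],
    [0, 0, 0]
  ],
  "twist": [
    [0, 0, 0],
    [0, 0, 0],
    [0, 0, 0]
  ]
}}

```text
time: 9.25
position: [518.7, 265.0, 28.5]
orientation: [-0.499, -3.088, 0.002]
force: [-12.7, 2.2, 18.8]
finger_gap: 40.0
```

```bash
python3 - <<'E'
from h import *
rel(np.array([525,260,28])-46*U)
E
```

```text
t 9.25 pos [518.7 265.   28.5] F [-12.7   2.2  18.8] tau [0.94 2.64 0.11] gap 40.0
tool-delta cm [ 3.84 -0.24  0.1 ] twist deg [-0.2  -0.74  0.46]
```

{"fn": "play_rows", "kwargs": {
  "hand": [4, 4, 4, 4, 4],
  "travel": [
    [-0.2, 0, 0.05],
    [-0.2, 0, 0],
    [-0.2, 0, 0],
    [-0.2, 0, 0],
    [-0.2, 0, 0]
  ],
  "twist": [
    [0, 0, 0],
    [0, 0, 0],
    [0, 0, 0],
    [0, 0, 0],
    [0, 0, 0]
  ]
}}

```text
time: 9.75
position: [527.5, 261.9, 28.4]
orientation: [-0.499, -3.086, 0.003]
force: [-15.7, 3.1, 24.1]
finger_gap: 40.0
```

{"fn": "play_rows", "kwargs": {
  "hand": [4, 4, 4, 4, 4],
  "travel": [
    [-0.2, 0, 0],
    [-0.2, 0, 0],
    [-0.2, 0, 0],
    [-0.2, 0, 0],
    [-0.2, 0, 0]
  ],
  "twist": [
    [0, 0, 0],
    [0, 0, 0],
    [0, 0, 0],
    [0, 0, 0],
    [0, 0, 0]
  ]
}}

```text
time: 10.25
position: [537.2, 258.5, 28.5]
orientation: [-0.5, -3.086, 0.003]
force: [-15.0, 2.6, 23.4]
finger_gap: 40.4
```

```bash
python3 - <<'E'
from h import *
rel(np.array([525,260,28])-46*U)
im=snapshot("scene"); cv2.imwrite("pics/scene6.png",im[:,:,::-1])
zoom("scene","pics/scene6.png",180,140,120,90,6,"pics/scene6z.png")
E
```

```text
t 10.25 pos [537.2 258.5  28.5] F [-15.    2.6  23.4] tau [0.83 3.26 0.1 ] gap 40.4
tool-delta cm [ 5.8  -0.21  0.13] twist deg [-0.24 -0.85  0.41]
```

View pics/scene6z.png

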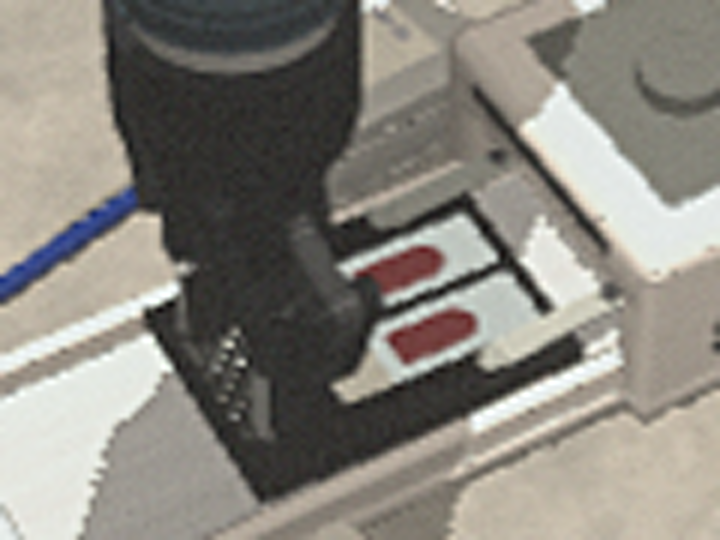

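{"fn": "play_rows", "kwargs": {
  "hand": [4, 4, 4, 4, 4],
  "travel": [
    [-0.2, 0, 0],
    [-0.2, 0, 0],
    [-0.2, 0, 0],
    [-0.2, 0, 0],
    [-0.2, 0, 0]
  ],
  "twist": [
    [0, 0, 0],
    [0, 0, 0],
    [0, 0, 0],
    [0, 0, 0],
    [0, 0, 0]
  ]
}}

```text
time: 10.8
position: [546.9, 255.0, 28.5]
orientation: [-0.5, -3.086, 0.003]
force: [-15.1, 1.0, 22.4]
finger_gap: 39.8
```

{"fn": "play_rows", "kwargs": {
  "hand": [4, 4, 4, 4, 4],
  "travel": [
    [-0.2, 0, 0.02],
    [-0.2, 0, 0],
    [-0.2, 0, 0],
    [-0.2, 0, 0],
    [0, 0, 0]
  ],
  "twist": [
    [0, 0, 0],
    [0, 0, 0],
    [0, 0, 0],
    [0, 0, 0],
    [0, 0, 0]
  ]
}}

```text
time: 11.3
position: [554.9, 252.3, 28.5]
orientation: [-0.501, -3.087, 0.003]
force: [-13.8, 1.3, 23.5]
finger_gap: 40.5
```

```bash
python3 - <<'E'
from h import *
rel(np.array([525,260,28])-46*U)
im=snapshot("scene"); cv2.imwrite("pics/scene7.png",im[:,:,::-1])
zoom("scene","pics/scene7.png",180,140,120,90,6,"pics/scene7z.png")
E
```

```text
t 11.3 pos [554.9 252.3  28.5] F [-13.8   1.3  23.5] tau [0.7  3.1  0.09] gap 40.5
tool-delta cm [ 7.68 -0.18  0.16] twist deg [-0.23 -0.79  0.37]
```

View pics/scene7z.png

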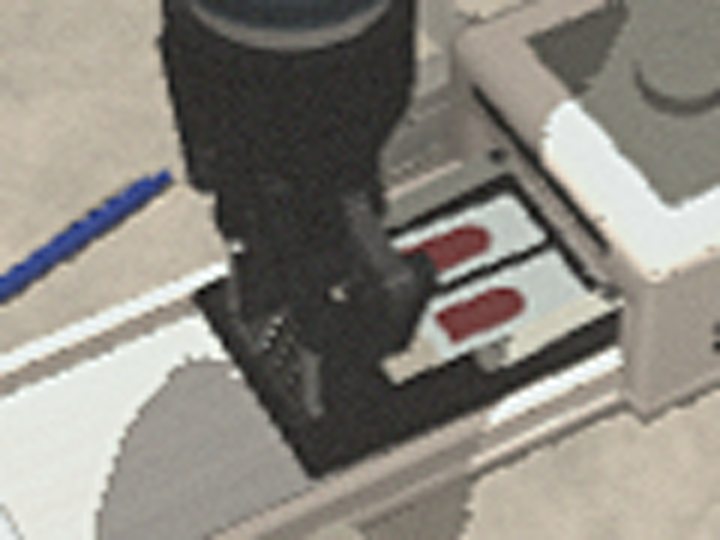

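```bash
python3 - <<'E'
from h import *
O=np.array([602.5,231,0])
for p in [(312,477),(197,295)]:
    a=ray("scene",np.array([p])/6+[180,140]-.4,30)[0]; print(p,round((a-O)@U,1),round((a-O)@V,1))
E
```

```text
(312, 477) -73.4 -43.2
(197, 295) -68.9 43.9
```

{"fn": "play_rows", "kwargs": {
  "hand": [4, 4, 4, 4],
  "travel": [
    [-0.2, 0, 0],
    [-0.2, 0, 0],
    [-0.2, 0, 0],
    [0, 0, 0]
  ],
  "twist": [
    [0, 0, 0],
    [0, 0, 0],
    [0, 0, 0],
    [0, 0, 0]
  ]
}}

```text
time: 11.75
position: [560.6, 250.3, 28.5]
orientation: [-0.501, -3.087, 0.003]
force: [-14.4, 2.1, 23.9]
finger_gap: 39.6
```

{"fn": "play_rows", "kwargs": {
  "hand": [4, 4, 4],
  "travel": [
    [-0.15, 0, 0],
    [-0.15, 0, 0],
    [0, 0, 0]
  ],
  "twist": [
    [0, 0, 0],
    [0, 0, 0],
    [0, 0, 0]
  ]
}}

```text
time: 12.05
position: [563.4, 249.3, 28.5]
orientation: [-0.501, -3.087, 0.003]
force: [-15.2, 2.2, 22.8]
finger_gap: 39.8
```

{"fn": "play_rows", "kwargs": {
  "hand": [4, 4, 4],
  "travel": [
    [-0.1, 0, 0],
    [-0.1, 0, 0],
    [0, 0, 0]
  ],
  "twist": [
    [0, 0, 0],
    [0, 0, 0],
    [0, 0, 0]
  ]
}}

```text
time: 12.35
position: [564.8, 248.8, 28.5]
orientation: [-0.5, -3.086, 0.003]
force: [-15.8, 1.3, 23.9]
finger_gap: 40.1
```

{"fn": "play_rows", "kwargs": {
  "hand": [4, 4, 4],
  "travel": [
    [-0.1, 0, 0],
    [-0.1, 0, 0],
    [0, 0, 0]
  ],
  "twist": [
    [0, 0, 0],
    [0, 0, 0],
    [0, 0, 0]
  ]
}}

```text
time: 12.65
position: [564.8, 248.8, 28.5]
orientation: [-0.499, -3.082, 0.004]
force: [-18.9, 1.1, 26.9]
finger_gap: 39.9
```

{"fn": "play_rows", "kwargs": {
  "hand": [4, 4, 4],
  "travel": [
    [-0.1, 0, 0],
    [-0.1, 0, 0],
    [0, 0, 0]
  ],
  "twist": [
    [0, 0, 0],
    [0, 0, 0],
    [0, 0, 0]
  ]
}}

```text
time: 12.95
position: [564.9, 248.8, 28.4]
orientation: [-0.497, -3.078, 0.004]
force: [-22.0, 2.6, 30.5]
finger_gap: 40.3
```

```bash
python3 - <<'E'
from h import *
rel(np.array([525,260,28])-46*U)
im=snapshot("scene"); cv2.imwrite("pics/scene8.png",im[:,:,::-1])
zoom("scene","pics/scene8.png",180,140,120,90,6,"pics/scene8z.png")
E
```

```text
t 12.95 pos [564.9 248.8  28.4] F [-22.    2.6  30.5] tau [0.89 4.62 0.13] gap 40.3
tool-delta cm [ 8.73 -0.16  0.24] twist deg [-0.37 -1.29  0.46]
```

View pics/scene8z.png

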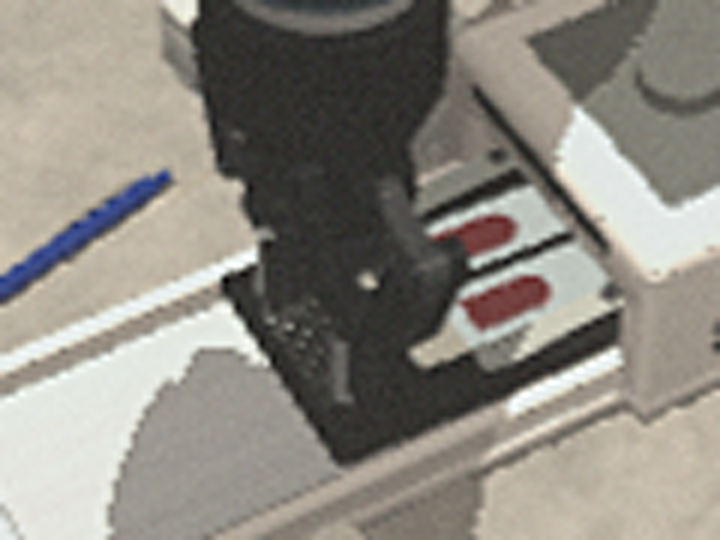

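{"fn": "play_rows", "kwargs": {
  "hand": [4, 4, 4],
  "travel": [
    [0.15, 0, 0],
    [0.15, 0, 0],
    [0, 0, 0]
  ],
  "twist": [
    [0, 0, 0],
    [0, 0, 0],
    [0, 0, 0]
  ]
}}

```text
time: 13.3
position: [564.8, 248.8, 28.5]
orientation: [-0.499, -3.085, 0.003]
force: [-16.8, 1.2, 25.4]
finger_gap: 40.0
```

{"fn": "play_rows", "kwargs": {
  "hand": [4, 4, 4],
  "travel": [
    [0.2, 0, 0],
    [0.1, 0, -0.05],
    [0, 0, 0]
  ],
  "twist": [
    [0, 0, 0],
    [0, 0, 0],
    [0, 0, 0]
  ]
}}

```text
time: 13.6
position: [564.9, 248.8, 28.6]
orientation: [-0.502, -3.09, 0.002]
force: [-11.1, 2.5, 18.2]
finger_gap: 39.7
```

{"fn": "play_rows", "kwargs": {
  "hand": [4, 4, 4],
  "travel": [
    [0.1, 0, -0.05],
    [0.1, 0, -0.05],
    [0, 0, 0]
  ],
  "twist": [
    [0, 0, 0],
    [0, 0, 0],
    [0, 0, 0]
  ]
}}

```text
time: 13.9
position: [564.9, 248.8, 28.6]
orientation: [-0.504, -3.094, 0.002]
force: [-4.8, 2.8, 11.1]
finger_gap: 40.0
```

{"fn": "play_rows", "kwargs": {
  "hand": [4, 4, 4, 4, 4],
  "travel": [
    [0, 0, -0.1],
    [0, 0, -0.1],
    [0, 0, -0.1],
    [0, 0, -0.1],
    [0, 0, 0]
  ],
  "twist": [
    [0, 0, 0],
    [0, 0, 0],
    [0, 0, 0],
    [0, 0, 0],
    [0, 0, 0]
  ]
}}

```text
time: 14.4
position: [565.0, 248.0, 30.8]
orientation: [-0.505, -3.095, 0.004]
force: [-4.0, 4.8, 0.0]
finger_gap: 40.1
```

{"fn": "play_rows", "kwargs": {
  "hand": [4, 4, 4, 4],
  "travel": [
    [0.1, 0, 0],
    [0.1, 0, -0.05],
    [0.1, 0, -0.05],
    [0, 0, 0]
  ],
  "twist": [
    [0, 0, 0],
    [0, 0, 0],
    [0, 0, 0],
    [0, 0, 0]
  ]
}}

```text
time: 14.8
position: [564.4, 244.3, 32.3]
orientation: [-0.51, -3.098, 0.01]
force: [-2.0, 1.0, 0.6]
finger_gap: 40.4
```

{"fn": "play_rows", "kwargs": {
  "hand": [4, 4, 4, 4],
  "travel": [
    [0.15, 0, 0],
    [0.15, 0, 0],
    [0, 0, -0.1],
    [0, 0, -0.1]
  ],
  "twist": [
    [0, 0, 0],
    [0, 0, 0],
    [0, 0, 0],
    [0, 0, 0]
  ]
}}

```text
time: 15.2
position: [561.6, 246.5, 34.6]
orientation: [-0.509, -3.098, 0.008]
force: [0.4, 0.1, -0.8]
finger_gap: 39.8
```

Free of contact. I'll lift up and back, then look.

{"fn": "play_rows", "kwargs": {
  "hand": [4, 4, 4, 4, 4],
  "travel": [
    [0.2, 0, -0.5],
    [0.2, 0, -1],
    [1, 0, -3],
    [2, 0, -4],
    [3, 0, -4]
  ],
  "twist": [
    [0, 0, 0],
    [0, 0, 0],
    [0, 0, 0],
    [0, 0, 0],
    [0, 0, 0]
  ]
}}

```text
time: 15.7
position: [501.8, 266.9, 161.6]
orientation: [-0.513, -3.099, 0.008]
force: [0.0, 0.4, 1.3]
finger_gap: 40.2
```

{"fn": "play_rows", "kwargs": {
  "hand": [4, 4, 4, 4, 4],
  "travel": [
    [4, 0, -2],
    [4, 0, -2],
    [4, 1, 0],
    [4, 1, 0],
    [3, 1, 0]
  ],
  "twist": [
    [0, 0, 0],
    [0, 0, 0],
    [0, 0, 0],
    [0, 0, 0],
    [0, 0, 0]
  ]
}}

```text
time: 16.2
position: [328.2, 358.5, 201.1]
orientation: [-0.505, -3.098, 0.004]
force: [0.5, 0.2, 1.0]
finger_gap: 40.2
```

```bash
python3 - <<'E'
from h import *
rel(np.array([525,260,28])-46*U)
for n in("scene","top"):
    im=snapshot(n); cv2.imwrite(f"pics/{n}9.png",im[:,:,::-1])
zoom("scene","pics/scene9.png",150,120,190,130,4,"pics/scene9z.png")
zoom("top","pics/top9.png",165,105,130,175,3.4,"pics/top9z.png")
E
```

```text
t 16.2 pos [328.2 358.5 201.1] F [0.5 0.2 1. ] tau [0.01 0.02 0.02] gap 40.2
tool-delta cm [-17.22  -3.02  17.29] twist deg [-0.17 -0.12  0.29]
```

View pics/scene9z.png

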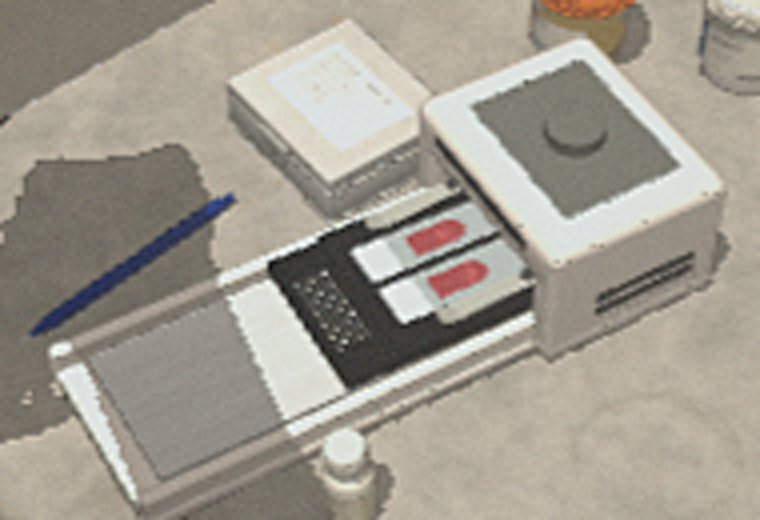

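View pics/top9z.png

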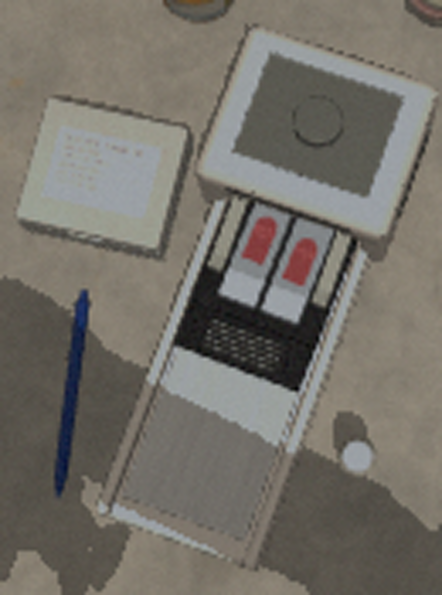

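```bash
python3 - <<'E'
from h import *
def uv(n,p,z): 
    a=ray(n,np.atleast_2d(p),z); return [(round(float(q@U),1),round(float(q@V),1)) for q in a]
S=lambda p:np.array(p)/4+[150,120]-.4
T=lambda p:np.array(p)/3.4+[165,105]-.4
print("scene tail R,L",uv("scene",S([[348,390],[268,264]]),32)," spring tips R,L",uv("scene",S([[441,318],[368,220]]),38))
print("top tail R,L",uv("top",T([[298,390],[175,345]]),32)," tips",uv("top",T([[322,305],[215,270]]),38))
print("start tail scene",uv("scene",[[198,233],[179,202]],36),"top",uv("top",[[240,255],[202,242]],36))
print("head front top scene",uv("scene",S([[548,262],[424,100]]),85),"top",uv("top",T([[385,243],[198,172]]),85))
E
```

```text
scene tail R,L [(432.5, 367.6), (437.7, 458.3)]  spring tips R,L [(492.5, 378.8), (494.4, 453.7)]
top tail R,L [(437.9, 374.8), (439.3, 460.2)]  tips [(494.8, 378.3), (493.7, 451.9)]
start tail scene [(349.9, 369.7), (351.8, 455.5)] top [(355.5, 373.5), (354.6, 460.8)]
head front top scene [(533.6, 350.2), (539.9, 474.0)] top [(536.0, 351.0), (540.6, 476.6)]
```

```bash
python3 - <<'E'
from h import *
for f,z in(("scene8",32.7),("scene9",34.7),("scene9",36.2)):
    im=cv2.imread(f"pics/{f}.png").astype(int); b,g,r=im[...,0],im[...,1],im[...,2]
    m=((r>1.5*g)&(r>70)).astype(np.uint8); m[:183]=0; m[200:]=0; m[:,:254]=0; m[:,278:]=0
    n,l,st,c=cv2.connectedComponentsWithStats(m); k=[(st[i,4],c[i]) for i in range(1,n) if st[i,4]>15]
    for a,p in k: q=ray("scene",p,z)[0]; print(f,z,a,p.round(2),round(q@U,2),round(q@V,2))
E
```

```text
scene8 32.7 63 [263.87 189.68] 514.91 399.17
scene9 34.7 72 [263.99 188.9 ] 515.26 399.42
scene9 36.2 72 [263.99 188.9 ] 514.55 398.36
```

```bash
python3 - <<'E'
from station import close_job
print(close_job())
E
```

```text
the job is handed in; nothing more can be done
None
```

The carrier is loaded against the stop and the leaf springs hold it there. I handed the job in at about 16.3 s of the 35 s allowed, and `close_job()` reported no verdict.

**What I did:**
- I pressed the thumb rest down with both fingertips about 6 mm until it bottomed out, which took roughly 25 N.
- Keeping it pressed, I pushed the carrier about 84 mm forward to a hard stop.
- I eased off the push and the press, lifted the fingers clear and moved the arm away.

**Snag at the springs:** the nose hung up on the leaf springs. The push had to rise to about 23–24 N total at the wrist before the carrier slipped through, jumping about 8 mm. I could not read the force on the springs themselves. My estimate of about 17 N, after allowing for friction, is below the 40 N limit.

**Last checks:**
- **Position:** the tail sits 99 to 100 mm from the head's front face; 99 mm is expected at home.
- **After letting go:** the red mark on a slide moved less than 0.5 mm, so the carrier did not shift when released.
- **Surroundings:** the bottle, slide box and pen look unmoved in both views. The robot was clear, with a wrist force of about 1 N.

**Disagreements:**
- The two cameras differed by about 6 mm on absolute position, so I relied on relative measurements and felt contact.
- Tail-to-spring-tip distance read 54 to 60 mm against 54.5 mm expected.
- I could not measure the carrier's final height or the raised springs directly in the pictures.

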